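# Swing the pot filler over the stock pot and set it to 3 litres

## Robot

A 6-joint arm with a two-finger parallel gripper is mounted at the origin on a cart in front of the work surface, level with it; the furniture and walls round the work are solid. World frame = base frame: x ahead of the robot, y to its left, z up, the work surface at z = 0. Lengths are in m, angles in rad, forces in N, time in s.
With the tool pointing down it reaches from about 0.3 to 0.85 m from the base axis. Payload 4.2 kg.
Tool frame: the origin (TCP) lies between the finger pads; the fingertips stand 19 mm ahead of it and the grasp point (between the pads) is the TCP (manip.finger_overhang is the distance from the TCP to the fingertips, in m); z points along the fingers, y is the line along which they close (so a half turn about z gives the same grasp; the last joint's range is limited). The gripper opens to 91 mm and grips with 3 to 60 N. Pads are 32 mm wide; open, the fingers measure 118 mm over their backs; the gripper's body (76 mm by 178 mm) begins 60 mm behind the grasp point.
Start: joints at [1.181, 0.32, 1.565, -0, 1.257, -0.02], TCP at [0.208, 0.536, 0.233] pointing down, gripper open.
Joint ranges: [-3.11, 3.11], [-0.84, 2.01], [0.21, 2.61], [-1.34, 4.49], [0.05, 2.63], [-2.56, 2.56]. Speed limits (rad/s): [2.57, 2.57, 3.14, 3.14, 3.14, 3.14].

## Interface

Orientations are given as [roll, pitch, yaw] about the fixed x, y, z axes, in that order (R = Rz(yaw) Ry(pitch) Rx(roll)).
In Python, from station import manip, viewer, job gives the robot as it stands.
- The arm moves only by the tool drive_tool, never from a script. Its argument "steps" is a list of rows, each an object of numbers: "dx", "dy", "dz": the shift along the world's x, y, z in m; "wx", "wy", "wz": the turn, a rotation vector about the world's x, y, z in degrees; "jaw": the opening, from 0 (shut) to 1 (fully open). In form: [{"dx": .., "dy": .., "dz": .., "wx": .., "wy": .., "wz": .., "jaw": ..}, ...]. A call has exactly 8 rows; each row shifts and turns the commanded pose from where the row before left it; what a row does not reach is not made up. A row lasts 1/8 s, in which the tool goes at most 62.5 mm and 10.7 degrees, less where a joint would pass 70% of its speed; a pose out of reach is approached as far as the arm can. A call is refused whole if a number of a shift passes 0.0625 or a number of a turn 10.7, either way. A call with a gripper value outside its range is refused whole. The fingers move at their own pace and stop on an object; "newtons" is the grip in N (left out, the last holds). Time passes only in rows, so rows that do not move let the fingers close, or fill a call up. It gives the time, the measured TCP pose, the force, the opening and the grip force at its end, in the units of the state.
- manip.get_state(): the state, without advancing time (a new reading comes with each control period).
- viewer.grab_frame(name): name is "scene" or "top" or "wrist"; returns a dict with "frame" (400x640x3 uint8, red, green, blue), "fx", "fy", "cx", "cy" (pixels), "extrinsics" (4x4, takes a point from camera to world coordinates). Camera axes: x right, y up, looking along -z (the intrinsics and any distortion apply to the point x, -y, -z); pixel columns grow to the right and rows downward; lengths in m; the calibration is good to about 2 mm. A picture is of the moment at which its call begins. There is no depth.
- job.job_done(): hands the job in; it is judged then, once.
The state is a dict: "time": time; "qpos": joint angles; "joint_velocities": joint speeds; "tau": joint torques, N m; "position": TCP position; "orientation": TCP orientation; "wrist_force": force on the tool from outside, world axes, zero at the start; "ft_torque": the same for the moment, N m; "gripper_width": finger opening in m; "grip_force": force on a finger pad.
Only numpy, scipy, OpenCV 4.12 (cv2) and the standard library are available. Lean on these libraries where they do the work, as an engineer would, in place of code of your own. Each camera call takes 0.05 s, during which the arm holds its last target. There are 200 camera calls.

## Task

The steel stock pot on the stove is to be filled: swing the folded pot filler out so that its spout stands over the middle of that pot (not over the small red milk pan), and set the black litre collar on top of the spout to 3. The collar turns only while it is pressed down, and must have sprung up again and locked at the end. The stiff arm stays where you leave it; leave the pots, the mug and the jars on the stove standing where they are.

Things in the scene. Friction and masses are not known exactly. Their poses are not given: they have to be found in the camera images.
- filler_pivot (a point): Pot filler: a steel column 25 across, fixed to the counter just right of the stove, with a folded two-piece swivel arm. The point lies on the column's axis, the upright pivot of the lower arm, 196 above the counter; its x axis is where the lower arm points when joint lower_arm reads 0.
- lower_arm (a joint): Angle (rad) of the lower arm, a level steel tube 20 across at height 215, 200 long from column axis to elbow axis. Counter-clockwise from above is positive, range -0.3 to 2.6. Stiff: turns only when pushed with about 1.1 N m (5 to 6 N at the elbow), stays where it is left.
- upper_arm (a joint): How far the upper arm is unfolded (rad): 0 = folded back to 2.7 rad counter-clockwise of the lower arm's direction, growing clockwise from above as it unfolds, 2.7 = both in one straight line; range -0.15 to 2.7. A level steel tube 20 across at height 253, 160 long from elbow axis to spout axis. Stiff in the same way, about 0.8 N m.
- elbow_cap (a point): Round upright steel cap, 38 across, on the elbow axis, standing 276 to 315 above the counter above a hub whose top is at 274; it belongs to the lower arm, so the elbow can be taken here from above. The point lies on the axis at height 301.
- spout (a point): Mouth of the spout, on the underside of the upper arm's outer end, pointing straight down, at height 186. The litre collar sits above it on the same upright axis.
- collar_grip (a point): Litre collar on top of the upper arm's outer end: a black ribbed grip, 46 across, 284 to 331 above the counter, over a round skirt 86 across (top face at 284) with white numbers 0 to 5 and half-litre ticks. A red index mark, top at 286, stands 46 to 52 from the axis at the arm's outer end; the number beside it is set. The point: on the collar's upright axis, at 306 while up.
- collar_press (a joint): How far the collar is pushed down (m): 0 = up and locked, 0.008 = on its stop. Its spring pushes up with 4 N at the top, 10 N at the stop. It turns only while pressed down more than about 6.5 mm; let go, it springs up into the nearest half-litre notch, but can hang down if left midway between two.
- litre_collar (a joint): Turn of the litre collar (rad), positive clockwise from above: number n stands at the mark at n x 0.785 (3 = 2.356); notches every 0.393; range 0 to 3.93. Found between 0 and 1. Needs little torque while pressed; when up it is locked.
- pot_mouth (a point): Stock pot: plain steel pot, 210 across, 118 high, wall 4, two loop handles reaching 140 from its axis; stands on the front right burner grate (its top 41 above the counter). This point is the centre of its open mouth, at height 159.
- stock_pot: The same stock pot; origin at the centre of its underside, z up.
- milk_pan: Small red milk pan, 124 across, 62 high, with a wooden handle reaching 180 from its axis along its +y; on the rear right burner. Origin at the centre of its underside. Not to be filled.
- pepper_mill: Bystander: wooden pepper mill, 170 tall, 58 across, on the stove top between the left and right burners. Origin at the centre of its underside.
- salt_shaker: Bystander: glass salt shaker with a grey cap, 90 tall, 44 across, on the stove top between the left and right burners. Origin at the centre of its underside.
- spice_jar: Bystander: spice jar with a red cap, 105 tall, 44 across, on the stove top between the left and right burners. Origin at the centre of its underside.
- tea_mug: Bystander: striped tea mug, 88 tall, 90 across without its handle, on the stove top between the left and right burners. Origin at the centre of its underside.

How it is judged:
At the end, for the whole second after the job is handed in: The spout's mouth stands within 35 mm (seen from above) of the centre of the stock pot's mouth and the arm is at rest; the litre collar reads 3 (2.356 rad, within 0.1) and is up and locked (less than 1.5 mm down); the stock pot stands upright and, like the milk pan, within 25 mm of where it stood (horizontal distance between spout and pot_mouth below 0.035 m and value of joint litre_collar between 2.256 and 2.456 rad and value of joint collar_press below 0.0015 m and distance of each of stock_pot, milk_pan from where it was at the start of the episode below 0.025 m and angle between stock_pot's own z axis and vertical below 0.05 rad and velocity of joint lower_arm between -0.02 and 0.02 rad/s and velocity of joint upper_arm between -0.02 and 0.02 rad/s); the robot touches nothing.
It fails at once if the stock pot or the milk pan is shifted by more than 25 mm (distance of any of stock_pot, milk_pan from where it was at the start of the episode above 0.025 m).
It fails at once if the pepper mill, salt shaker, spice jar or tea mug on the stove is shifted by more than 30 mm (distance of any of pepper_mill, salt_shaker, spice_jar, tea_mug from where it was at the start of the episode above 0.03 m).
It also fails if it takes over 67 s, if anything falls off the work surface, if the arm or the gripper's body presses on something with over 40 N, if the wrist force passes 120 N, or if a joint passes its speed limit or range.

## Working session

There is one attempt and no reset: what is moved stays moved. The work goes in short steps, Python scripts to look and compute and a tool call to move; the robot and the scene stay as the last step left them, time stands still between calls to the robot, and variables do not carry over. Pictures are saved under pics/ and viewed, at most 10 in all, crops included, and the job is handed in when it is done.

Besides the shell and the picture viewer there is one more tool, called after ">>>" by a JSON object that holds its "op" and its "data", one argument or row to a line. drive_tool: Moves the arm, as the interface text tells. Its arguments: {"type":"object","properties":{"steps":{"type":"array"},"newtons":{"type":"number"}},"required":["steps"]}

```bash
mkdir -p pics
cat > h.py <<'E'
import numpy as np, cv2
from station import manip, viewer, job
def grab(n,f):
    d=viewer.grab_frame(n); cv2.imwrite('pics/'+f+'.png',d['frame'][:,:,::-1]); np.savez('pics/'+f,**{k:d[k] for k in('fx','fy','cx','cy','extrinsics')}); return d
def ray(f,u,v):
    d=np.load('pics/'+f+'.npz'); E=d['extrinsics']
    c=np.array([(u-d['cx'])/d['fx'],-(v-d['cy'])/d['fy'],-1.]); return E[:3,3],E[:3,:3]@c
def atz(f,u,v,z):
    o,r=ray(f,u,v); return o+r*(z-o[2])/r[2]
def proj(f,p):
    d=np.load('pics/'+f+'.npz'); E=d['extrinsics']; q=E[:3,:3].T@(np.array(p)-E[:3,3]); return d['cx']+d['fx']*q[0]/-q[2], d['cy']-d['fy']*q[1]/-q[2]
def tri(*obs):
    A=0;b=0
    for f,u,v in obs:
        o,r=ray(f,u,v); r=r/np.linalg.norm(r); P=np.eye(3)-np.outer(r,r); A=A+P; b=b+P@o
    return np.linalg.solve(A,b)
E
python3 - <<'E'
from h import *
for n in('scene','top','wrist'):
    d=grab(n,n+'0'); print(n,d['fx'],d['cx'],d['cy'],d['extrinsics'].round(3).tolist(),[k for k in d])
print(manip.get_state())
E
```

```text
scene 385.18108806147944 319.2409539926607 203.29087192082383 [[0.784, 0.47, -0.406, 0.164], [-0.621, 0.579, -0.528, -0.489], [-0.013, 0.667, 0.745, 0.857], [0.0, 0.0, 0.0, 1.0]] ['frame', 'fx', 'fy', 'cx', 'cy', 'extrinsics']
top 438.61699592627247 320.46192567098365 188.9838690129641 [[-0.002, 0.987, -0.162, 0.312], [-1.0, 0.0, 0.015, -0.025], [0.015, 0.162, 0.987, 1.365], [0.0, 0.0, 0.0, 1.0]] ['frame', 'fx', 'fy', 'cx', 'cy', 'extrinsics']
wrist 343.7354505156283 316.66236631325256 199.84825023456057 [[0.362, -0.893, -0.266, 0.132], [0.932, 0.347, 0.105, 0.566], [-0.002, -0.286, 0.958, 0.384], [0.0, 0.0, 0.0, 1.0]] ['frame', 'fx', 'fy', 'cx', 'cy', 'extrinsics']
{'time': 0.15, 'qpos': array([ 1.18097191e+00,  3.20162652e-01,  1.56538033e+00, -5.71316523e-05,
        1.25740588e+00, -2.00212516e-02]), 'joint_velocities': array([ 0.0001583 , -0.00260983, -0.00321958,  0.00030713, -0.00042914,
        0.00061433]), 'tau': array([-6.97096693e-04, -4.12774301e+01, -2.32153112e+01,  7.24787568e-02,
        4.33305593e-02, -9.75033618e-05]), 'position': array([0.20771728, 0.53579557, 0.23231046]), 'orientation': array([-3.14023563e+00,  2.71630171e-05,  2.77180716e+00]), 'wrist_force': array([-0.90055124, -0.06704136, -0.12628271]), 'ft_torque': array([-0.00742907,  0.0213167 , -0.00290013]), 'grip_force': 0.0, 'gripper_width': 0.0909928724350731}
```

View pics/top0.png

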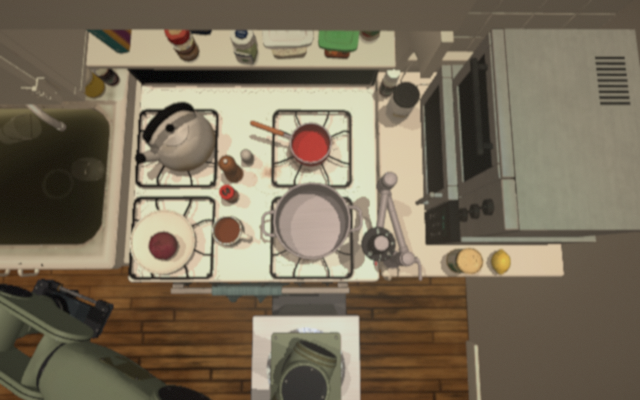

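View pics/scene0.png

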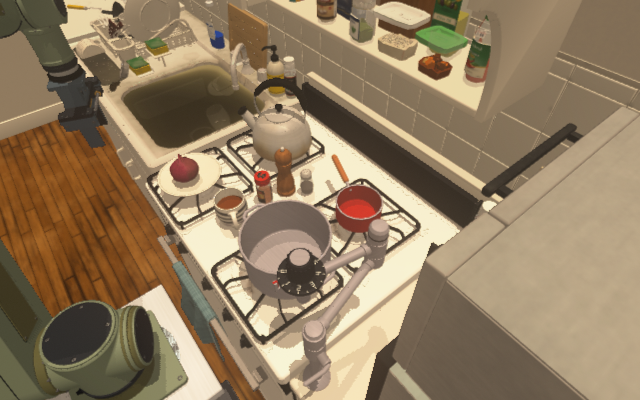

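Top view: the column is about (407,258), the elbow cap (388,181), the collar (379,243) and the pot mouth (312,221). In the scene view the column top is about (315,328), the cap (377,228) and the collar (300,257). I'll enlarge both for accuracy.

Run:
```python
import cv2,numpy as np
a=cv2.imread('pics/top0.png')[160:290,255:430]; b=cv2.imread('pics/scene0.png')[190:395,215:415]
A=cv2.resize(a,None,fx=2.2*1.0,fy=2.2,interpolation=cv2.INTER_CUBIC)
B=cv2.resize(b,None,fx=2,fy=2,interpolation=cv2.INTER_CUBIC)
o=np.zeros((410,790,3),np.uint8); o[:A.shape[0],:A.shape[1]]=A; o[:B.shape[0],388:388+B.shape[1]]=B
cv2.imwrite('pics/c0.png',o)
```

```text
(no output)
```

View pics/c0.png

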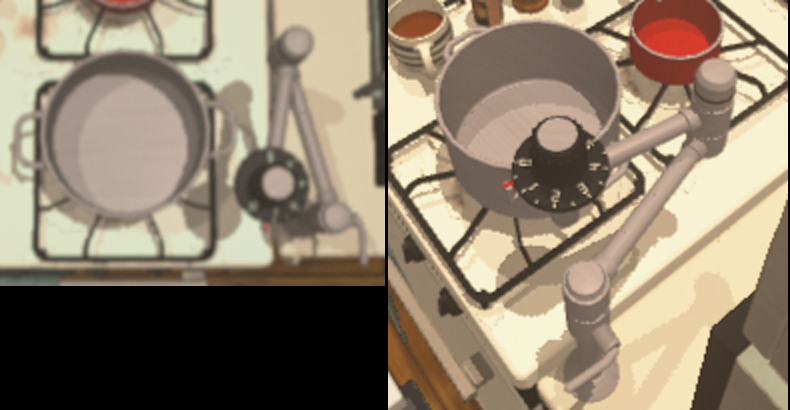

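Run:
```python
from h import *
for n,t,s,z in(('cap',(390,179.1),(379,227),.315),('grip',(381.8,243.6),(300.5,257),.331),('col',(407.3,257.7),(314.5,329),.23),('pot',(311.6,220.9),(285,237),.159)):
    print(n,tri(('top0',*t),('scene0',*s)).round(4),atz('top0',*t,z).round(4),atz('scene0',*s,z).round(4))
```

```text
cap [ 0.5108 -0.2124  0.3074] [ 0.5087 -0.2106  0.315 ] [ 0.5067 -0.2165  0.315 ]
grip [ 0.3537 -0.1857  0.3264] [ 0.3518 -0.1842  0.331 ] [ 0.3538 -0.189   0.331 ]
col [ 0.3205 -0.2639  0.2337] [ 0.3197 -0.2644  0.23  ] [ 0.3223 -0.2629  0.23  ]
pot [ 0.4229 -0.0191  0.1499] [ 0.4208 -0.0186  0.159 ] [ 0.4208 -0.0256  0.159 ]
```

>>> {"op": "drive_tool", "data": {
  "steps": [
    {"dz": 0.06},
    {"dz": 0.06},
    {"dz": 0.06},
    {"dx": 0.035,"dy": -0.045},
    {"dx": 0.035,"dy": -0.045},
    {"dx": 0.035,"dy": -0.045},
    {"dx": 0.035,"dy": -0.045},
    {"dx": 0.035,"dy": -0.045}
  ],
  "newtons": 40
}}

```text
invalid input
```

>>> {"op": "drive_tool", "data": {
  "steps": [
    {"dy": -0.055},
    {"dy": -0.055},
    {"dy": -0.055},
    {"dy": -0.055},
    {"dy": -0.055},
    {"dy": -0.055},
    {"dy": -0.055},
    {"dy": -0.055}
  ]
}}

```text
invalid input
```

Run:
```python
from h import *
grab('wrist','w1'); s=manip.get_state(); print(s['time'],s['qpos'].round(3),s['position'].round(4),s['orientation'].round(3))
for p in((.353,-.187,.331),(.510,-.212,.315),(.421,-.021,.159)): print(proj('w1',p))
```

```text
0.2 [ 1.181  0.32   1.565 -0.     1.257 -0.02 ] [0.2077 0.5359 0.2324] [-3.141  0.     2.772]
(np.float64(-815.7183557024894), np.float64(1007.4700287492083))
(np.float64(-496.94043918807955), np.float64(1012.9846490758484))
(np.float64(-112.33980313033265), np.float64(585.4822513763893))
```

View pics/w1.png

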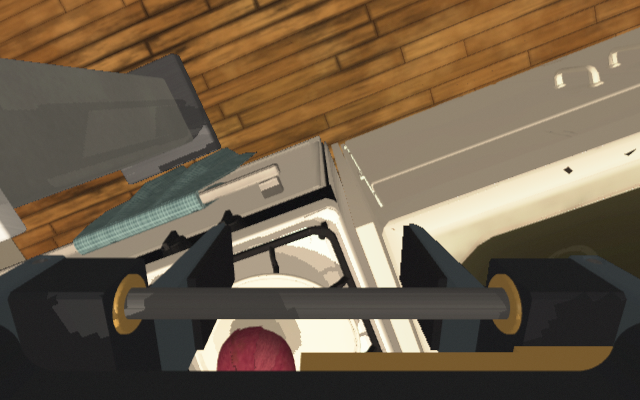

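Both calls were refused, so the arm hasn't moved; the wrist view still shows the left burner plate at about (290,320). Rows probably need all seven numbers, so I'll fill them in.

>>> {"op": "drive_tool", "data": {
  "steps": [
    {"dx": 0,"dy": 0,"dz": 0.06,"wx": 0,"wy": 0,"wz": 0,"jaw": 1},
    {"dx": 0,"dy": 0,"dz": 0.06,"wx": 0,"wy": 0,"wz": 0,"jaw": 1},
    {"dx": 0,"dy": 0,"dz": 0.06,"wx": 0,"wy": 0,"wz": 0,"jaw": 1},
    {"dx": 0.035,"dy": -0.045,"dz": 0,"wx": 0,"wy": 0,"wz": 0,"jaw": 1},
    {"dx": 0.035,"dy": -0.045,"dz": 0,"wx": 0,"wy": 0,"wz": 0,"jaw": 1},
    {"dx": 0.035,"dy": -0.045,"dz": 0,"wx": 0,"wy": 0,"wz": 0,"jaw": 1},
    {"dx": 0.035,"dy": -0.045,"dz": 0,"wx": 0,"wy": 0,"wz": 0,"jaw": 1},
    {"dx": 0.035,"dy": -0.045,"dz": 0,"wx": 0,"wy": 0,"wz": 0,"jaw": 1}
  ],
  "newtons": 40
}}

```text
time: 1.2
position: [0.3836, 0.3095, 0.4129]
orientation: [3.141, 0.0, 2.772]
wrist_force: [-0.2, 0.7, -0.7]
gripper_width: 0.0909
grip_force: 0.0
```

>>> {"op": "drive_tool", "data": {
  "steps": [
    {"dx": 0,"dy": -0.055,"dz": 0,"wx": 0,"wy": 0,"wz": 0,"jaw": 1},
    {"dx": 0,"dy": -0.055,"dz": 0,"wx": 0,"wy": 0,"wz": 0,"jaw": 1},
    {"dx": 0,"dy": -0.055,"dz": 0,"wx": 0,"wy": 0,"wz": 0,"jaw": 1},
    {"dx": 0,"dy": -0.055,"dz": 0,"wx": 0,"wy": 0,"wz": 0,"jaw": 1},
    {"dx": 0,"dy": -0.055,"dz": 0,"wx": 0,"wy": 0,"wz": 0,"jaw": 1},
    {"dx": 0,"dy": -0.055,"dz": 0,"wx": 0,"wy": 0,"wz": 0,"jaw": 1},
    {"dx": 0,"dy": -0.055,"dz": 0,"wx": 0,"wy": 0,"wz": 0,"jaw": 1},
    {"dx": 0,"dy": 0,"dz": 0,"wx": 0,"wy": 0,"wz": 0,"jaw": 1}
  ]
}}

```text
time: 2.2
position: [0.3824, -0.0768, 0.4127]
orientation: [-3.141, -0.0, 2.765]
wrist_force: [-0.2, 0.8, -0.8]
gripper_width: 0.0917
grip_force: 0.0
```

Run:
```python
from h import *
grab('wrist','w2'); s=manip.get_state(); print(s['time'],s['qpos'].round(3),s['position'].round(4),s['orientation'].round(3))
for p in((.353,-.187,.331),(.510,-.212,.315),(.421,-.021,.159)): print(proj('w2',p))
```

```text
2.25 [-2.240e-01 -4.700e-02  1.562e+00  1.000e-03  1.627e+00 -1.420e+00] [ 0.3825 -0.075   0.4127] [ 3.141e+00 -1.000e-03  2.768e+00]
(np.float64(160.92009556493798), np.float64(232.85602016747453))
(np.float64(229.2559620930644), np.float64(386.10138101290903))
(np.float64(371.11515794604895), np.float64(180.74753523749035))
```

View pics/w2.png

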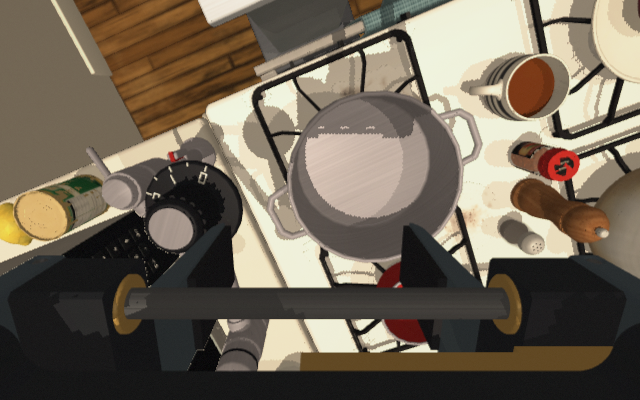

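Wrist view: grip top at (173,227), pot rim centred near (375.5,176), red mark at (177,157), and the digit 0 near (203,177). I'll triangulate with all three views and estimate the collar reading.

Run:
```python
from h import *
print('grip',tri(('top0',381.8,243.6),('scene0',300.5,257),('w2',173,227)).round(4),atz('w2',173,227,.331).round(4))
print('pot',tri(('top0',311.6,220.9),('scene0',285,237),('w2',375.5,176)).round(4),atz('w2',375.5,176,.159).round(4))
g=np.array([.3535,-.187])
def ang(f,u,v,z=.284):
    p=atz(f,u,v,z)[:2]-g; return round(np.degrees(np.arctan2(p[1],p[0]))%360,1),np.hypot(*p).round(4)
S=lambda x,y:((x-388)/2+215,y/2+190)
for n,q in(('mark',(508,185)),('0',(525,162)),('1',(533,188)),('2',(556,199)),('3',(583,188)),('4',(593,166))): print(n,ang('scene0',*S(*q)))
print('mark',ang('w2',177,157),'0?',ang('w2',203,177))
d=cv2.imread('pics/w2.png')[140:270,130:260]; e=cv2.imread('pics/scene0.png')[235:305,265:335]
o=np.hstack([cv2.resize(d,(400,400),interpolation=2),cv2.resize(e,(400,400),interpolation=2)]); cv2.imwrite('pics/c1.png',o)
```

```text
grip [ 0.3544 -0.184   0.3217] [ 0.3522 -0.1766  0.331 ]
pot [ 0.4228 -0.0163  0.1462] [ 0.4174 -0.0142  0.159 ]
mark (np.float64(167.2), np.float64(0.048))
0 (np.float64(138.5), np.float64(0.0303))
1 (np.float64(188.8), np.float64(0.0324))
2 (np.float64(227.8), np.float64(0.0343))
3 (np.float64(271.4), np.float64(0.0314))
4 (np.float64(315.9), np.float64(0.0286))
mark (np.float64(159.8), np.float64(0.0483)) 0? (np.float64(127.9), np.float64(0.0365))
```

View pics/c1.png

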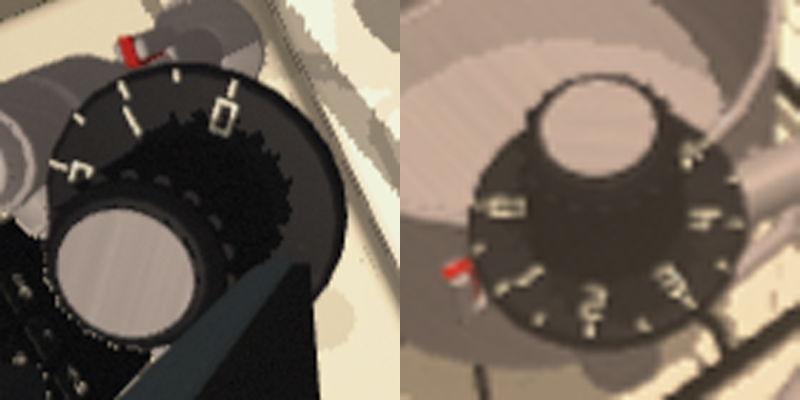

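Run:
```python
from h import *
def go(f,g,pts,z=.284):
    for n,(u,v) in pts.items():
        p=atz(f,u,v,z+(.002 if n=='mark' else 0))[:2]-g; print(f,n,(np.degrees(np.arctan2(p[1],p[0]))%360).round(1),np.hypot(*p).round(4))
W=lambda x,y:(130+x*.325,140+y*.325); S=lambda x,y:(265+x*.175,235+y*.175)
go('w2',atz('w2',*W(127,271),.331)[:2],{'mark':W(128,52),'t0':W(233,87),'t.5':W(177,75),'t1':W(123,88),'t1.5':W(80,118),'t2':W(57,162)})
go('scene0',atz('scene0',*S(599,129),.331)[:2],{'mark':S(452,272),'mark2':S(480,298),'t.5':S(478,248),'t1':S(502,289),'t1.5':S(538,320),'t2':S(590,332),'t2.5':S(642,326)})
```

```text
w2 mark 174.2 0.0463
w2 t0 136.9 0.0373
w2 t.5 160.0 0.038
w2 t1 183.3 0.038
w2 t1.5 206.0 0.0388
w2 t2 227.8 0.0392
scene0 mark 167.1 0.0454
scene0 mark2 180.9 0.0427
scene0 t.5 159.1 0.0344
scene0 t1 183.9 0.0358
scene0 t1.5 205.7 0.0381
scene0 t2 228.7 0.0383
scene0 t2.5 251.5 0.0388
```

>>> {"op": "drive_tool", "data": {
  "steps": [
    {"dx": -0.028,"dy": -0.055,"dz": 0,"wx": 0,"wy": 0,"wz": 0,"jaw": 1},
    {"dx": 0,"dy": -0.055,"dz": 0,"wx": 0,"wy": 0,"wz": 0,"jaw": 1},
    {"dx": 0,"dy": 0,"dz": 0,"wx": 0,"wy": 0,"wz": 0,"jaw": 1},
    {"dx": 0,"dy": 0,"dz": 0,"wx": 0,"wy": 0,"wz": 0,"jaw": 1},
    {"dx": 0,"dy": 0,"dz": 0,"wx": 0,"wy": 0,"wz": 0,"jaw": 1},
    {"dx": 0,"dy": 0,"dz": 0,"wx": 0,"wy": 0,"wz": 0,"jaw": 1},
    {"dx": 0,"dy": 0,"dz": 0,"wx": 0,"wy": 0,"wz": 0,"jaw": 1},
    {"dx": 0,"dy": 0,"dz": 0,"wx": 0,"wy": 0,"wz": 0,"jaw": 1}
  ]
}}

```text
time: 3.25
position: [0.3549, -0.1836, 0.413]
orientation: [3.141, 0.0, 2.772]
wrist_force: [0.4, 0.5, 0.1]
gripper_width: 0.0915
grip_force: 0.0
```

Run:
```python
from h import *
grab('wrist','w3'); s=manip.get_state(); print(s['qpos'].round(3),s['position'].round(4),s['orientation'].round(3))
d=grab('scene','s3')
for p in((.3535,-.186,.331),(.421,-.020,.159)): print(proj('w3',p),proj('w3',p+np.array([0,.01,0])))
o=np.hstack([cv2.resize(cv2.imread('pics/w3.png')[50:350,100:500],(400,300)),cv2.resize(cv2.imread('pics/s3.png')[150:390,190:510],(400,300))]); o=cv2.imwrite('pics/c3.png',o)
```

```text
[-0.507 -0.031  1.547  0.     1.626 -1.708] [ 0.3549 -0.1837  0.413 ] [3.141 0.    2.772]
(np.float64(312.2160747123218), np.float64(214.87352849941408)) (np.float64(325.2197071189466), np.float64(210.09429959625365))
(np.float64(463.2569265807815), np.float64(170.13235665635176)) (np.float64(471.4102841002343), np.float64(167.16288544591526))
```

View pics/c3.png

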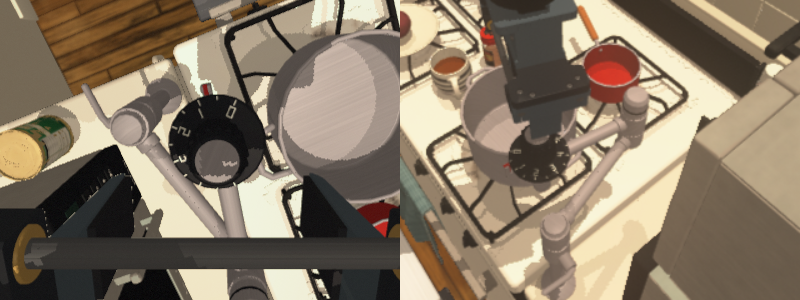

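Crop: grip top at w3 pixel (319,210), mark at (306,139), between the 0.5 and 1 ticks. I'll compute the grip's position and the collar angle numerically.

```bash
cat > m.py <<'E'
from h import *
def prof(f,g,r0=.037,r1=.0415,z=.284):
    im=cv2.imread('pics/'+f+'.png').astype(float)
    a=np.radians(np.arange(0,360,1.)); acc=[]; red=[]
    def samp(r,zz):
        P=np.array([proj(f,(g[0]+r*np.cos(t),g[1]+r*np.sin(t),zz)) for t in a]).astype(np.float32)
        return cv2.remap(im.astype(np.float32),P[None,:,0],P[None,:,1],cv2.INTER_LINEAR)[0]
    w=np.mean([samp(r,z).min(1) for r in np.linspace(r0,r1,4)],0)
    rr=np.mean([samp(r,.286)[:,2]-samp(r,.286)[:,1] for r in np.linspace(.045,.053,5)],0)
    pk=[(int(i),int(w[i])) for i in range(1,359) if w[i]>w[i-1] and w[i]>=w[i+1] and w[i]>70]
    k=np.clip(rr-25,0,None); return pk,(k@np.arange(360)/k.sum()).round(1),np.flatnonzero(k)
E
python3 - <<'E'
from m import *
o=cv2.imread('pics/w3.png'); hsv=cv2.cvtColor(o,cv2.COLOR_BGR2HSV)
g=atz('w3',319,210,.331); print('g w3',g.round(4)); print('tri',tri(('top0',381.8,243.6),('scene0',300.5,257),('w3',319,210)).round(4), 'ww',tri(('w2',171.5,228),('w3',319,210)).round(4))
m=((hsv[...,1]>150)&((hsv[...,0]<8)|(hsv[...,0]>172))&(hsv[...,2]>90)).astype(np.uint8)
m[:,:270]=0;m[:,340:]=0;m[:110]=0;m[170:]=0
ys,xs=np.nonzero(m);print('red',xs.mean(),ys.mean(),len(xs))
p=atz('w3',xs.mean(),ys.mean(),.286)-g;print(np.degrees(np.arctan2(p[1],p[0])),np.hypot(p[0],p[1]))
print(prof('w3',g)); g2=atz('w2',171.5,228,.331);print(prof('w2',g2)); gs=atz('scene0',300.5,257.3,.331);print(prof('scene0',gs))
E
```

```text
g w3 [ 0.3518 -0.1801  0.331 ]
tri [ 0.3543 -0.1837  0.3236] ww [ 0.3534 -0.1807  0.3262]
red 305.225 139.6 40
172.4626046240268 0.046003181960808395
([(3, 72), (7, 80), (9, 84), (26, 73), (28, 73), (30, 72), (39, 83), (50, 80), (71, 88), (83, 82), (91, 108), (95, 101), (97, 103), (100, 104), (102, 107), (107, 93), (138, 93), (162, 106), (185, 85), (229, 91), (272, 145), (294, 99), (315, 100)], np.float64(172.5), array([171, 172, 173, 174]))
([(138, 105), (161, 105), (184, 122), (207, 100), (229, 134), (272, 137), (288, 140), (294, 139), (301, 139), (307, 140), (310, 140)], np.float64(174.5), array([172, 173, 174, 175, 176, 177]))
([(6, 118), (14, 80), (16, 80), (22, 71), (43, 153), (46, 153), (53, 153), (59, 152), (64, 153), (77, 151), (81, 151), (133, 100), (156, 79), (178, 104), (201, 85), (224, 100), (247, 81), (271, 80), (295, 100), (317, 92), (330, 82), (337, 95), (342, 122)], np.float64(155.5), array([ 13,  14,  15,  16,  17,  18,  19,  20,  21,  22,  23,  24,  25,
        26,  27,  28,  29,  30,  31,  32,  33,  34,  35,  36,  91,  92,
        93,  94,  95,  96,  97,  98,  99, 100, 101, 102, 103, 104, 105,
       106, 107, 108, 109, 110, 111, 112, 113, 114, 115, 116, 117, 118,
       119, 120, 121, 122, 123, 124, 125, 126, 127, 128, 129, 130, 131,
       132, 133, 134, 135, 136, 137, 138, 139, 140, 141, 142, 159, 160,
       161, 162, 163, 164, 165, 166, 167, 168, 169, 170, 306, 307, 308,
       309, 310, 311, 312, 313, 314, 315, 316, 317, 333, 334, 335, 336,
       337, 338, 339, 340, 341, 342, 343, 344, 345]))
```

>>> {"op": "drive_tool", "data": {
  "steps": [
    {"dx": -0.002,"dy": 0.002,"dz": -0.02,"wx": 0,"wy": 0,"wz": 0,"jaw": 1},
    {"dx": 0,"dy": 0,"dz": -0.025,"wx": 0,"wy": 0,"wz": 0,"jaw": 1},
    {"dx": 0,"dy": 0,"dz": -0.025,"wx": 0,"wy": 0,"wz": 0,"jaw": 1},
    {"dx": 0,"dy": 0,"dz": -0.02,"wx": 0,"wy": 0,"wz": 0,"jaw": 1},
    {"dx": 0,"dy": 0,"dz": -0.015,"wx": 0,"wy": 0,"wz": 0,"jaw": 1},
    {"dx": 0,"dy": 0,"dz": 0,"wx": 0,"wy": 0,"wz": 0,"jaw": 1},
    {"dx": 0,"dy": 0,"dz": 0,"wx": 0,"wy": 0,"wz": 0,"jaw": 1},
    {"dx": 0,"dy": 0,"dz": 0,"wx": 0,"wy": 0,"wz": 0,"jaw": 1}
  ]
}}

```text
time: 4.35
position: [0.3532, -0.1821, 0.3088]
orientation: [-3.141, 0.002, 2.772]
wrist_force: [0.2, -0.5, 0.6]
gripper_width: 0.0915
grip_force: 0.0
```

>>> {"op": "drive_tool", "data": {
  "steps": [
    {"dx": 0,"dy": 0,"dz": 0,"wx": 0,"wy": 0,"wz": 0,"jaw": 0.6},
    {"dx": 0,"dy": 0,"dz": 0,"wx": 0,"wy": 0,"wz": 0,"jaw": 0.4},
    {"dx": 0,"dy": 0,"dz": 0,"wx": 0,"wy": 0,"wz": 0,"jaw": 0.2},
    {"dx": 0,"dy": 0,"dz": 0,"wx": 0,"wy": 0,"wz": 0,"jaw": 0.2},
    {"dx": 0,"dy": 0,"dz": 0,"wx": 0,"wy": 0,"wz": 0,"jaw": 0.2},
    {"dx": 0,"dy": 0,"dz": 0,"wx": 0,"wy": 0,"wz": 0,"jaw": 0.2},
    {"dx": 0,"dy": 0,"dz": 0,"wx": 0,"wy": 0,"wz": 0,"jaw": 0.2},
    {"dx": 0,"dy": 0,"dz": 0,"wx": 0,"wy": 0,"wz": 0,"jaw": 0.2}
  ],
  "newtons": 40
}}

```text
time: 5.35
position: [0.3527, -0.1823, 0.308]
orientation: [-3.141, 0.0, 2.772]
wrist_force: [-2.2, -3.1, -0.7]
gripper_width: 0.0448
grip_force: 40.0
```

Run:
```python
import numpy as np
from scipy.optimize import fsolve
C=np.array([.320,-.2630]); 
f=lambda q:C+.2*np.array([np.cos(q[0]),np.sin(q[0])])+.16*np.array([np.cos(q[1]),np.sin(q[1])])
s=fsolve(lambda q:f(q)-[.353,-.182],[np.radians(15),np.radians(170)]); e=fsolve(lambda q:f(q)-[.420,-.019],[.5,2.0])
print(np.degrees(s),np.degrees(e))
P=np.array([f(s+(e-s)*t) for t in np.linspace(0,1,25)]); print((np.diff(P,axis=0)*1000).round(1).tolist(),np.degrees(e-s)/24)
```

```text
[ 16.90276242 171.7892524 ] [ 30.44173983 116.91582436]
[[0.5, 8.2], [0.7, 8.1], [0.9, 8.1], [1.1, 8.0], [1.4, 7.9], [1.6, 7.8], [1.8, 7.7], [2.0, 7.6], [2.2, 7.5], [2.4, 7.4], [2.6, 7.2], [2.8, 7.1], [3.0, 6.9], [3.2, 6.7], [3.4, 6.6], [3.6, 6.4], [3.7, 6.2], [3.9, 6.0], [4.0, 5.8], [4.2, 5.6], [4.3, 5.4], [4.4, 5.2], [4.5, 4.9], [4.6, 4.7]] [ 0.56412406 -2.28639284]
```

>>> {"op": "drive_tool", "data": {
  "steps": [
    {"dx": 0.0005,"dy": 0.008,"dz": 0,"wx": 0,"wy": 0,"wz": -2.3,"jaw": 0.2},
    {"dx": 0.0005,"dy": 0.008,"dz": 0,"wx": 0,"wy": 0,"wz": -2.3,"jaw": 0.2},
    {"dx": 0.001,"dy": 0.008,"dz": 0,"wx": 0,"wy": 0,"wz": -2.3,"jaw": 0.2},
    {"dx": 0.001,"dy": 0.008,"dz": 0,"wx": 0,"wy": 0,"wz": -2.3,"jaw": 0.2},
    {"dx": 0.0015,"dy": 0.008,"dz": 0,"wx": 0,"wy": 0,"wz": -2.3,"jaw": 0.2},
    {"dx": 0.0015,"dy": 0.008,"dz": 0,"wx": 0,"wy": 0,"wz": -2.3,"jaw": 0.2},
    {"dx": 0.002,"dy": 0.0075,"dz": 0,"wx": 0,"wy": 0,"wz": -2.3,"jaw": 0.2},
    {"dx": 0.002,"dy": 0.0075,"dz": 0,"wx": 0,"wy": 0,"wz": -2.3,"jaw": 0.2}
  ]
}}

```text
time: 6.35
position: [0.3658, -0.1211, 0.3085]
orientation: [-3.141, 0.01, 2.45]
wrist_force: [5.5, -9.4, -2.7]
gripper_width: 0.045
grip_force: 39.9
```

```bash
python3 -c "
from h import *
s=manip.get_state();print(s['position'].round(4),s['wrist_force'].round(1),s['ft_torque'].round(2),s['qpos'].round(2))"
```

```text
[ 0.3658 -0.1211  0.3085] [ 5.5 -9.4 -2.7] [-1.69 -1.16  0.13] [-0.35 -0.04  1.8  -0.    1.36 -1.22]
```

Forces are modest and the collar is following, so I'll continue.

>>> {"op": "drive_tool", "data": {
  "steps": [
    {"dx": 0.002,"dy": 0.0075,"dz": 0,"wx": 0,"wy": 0,"wz": -2.3,"jaw": 0.2},
    {"dx": 0.0025,"dy": 0.0075,"dz": 0,"wx": 0,"wy": 0,"wz": -2.3,"jaw": 0.2},
    {"dx": 0.0025,"dy": 0.007,"dz": 0,"wx": 0,"wy": 0,"wz": -2.3,"jaw": 0.2},
    {"dx": 0.003,"dy": 0.007,"dz": 0,"wx": 0,"wy": 0,"wz": -2.3,"jaw": 0.2},
    {"dx": 0.003,"dy": 0.007,"dz": 0,"wx": 0,"wy": 0,"wz": -2.3,"jaw": 0.2},
    {"dx": 0.003,"dy": 0.007,"dz": 0,"wx": 0,"wy": 0,"wz": -2.3,"jaw": 0.2},
    {"dx": 0.0035,"dy": 0.0065,"dz": 0,"wx": 0,"wy": 0,"wz": -2.3,"jaw": 0.2},
    {"dx": 0.0035,"dy": 0.0065,"dz": 0,"wx": 0,"wy": 0,"wz": -2.3,"jaw": 0.2}
  ]
}}

```text
time: 7.35
position: [0.3875, -0.0654, 0.3084]
orientation: [-3.141, 0.008, 2.129]
wrist_force: [2.5, -10.5, -1.2]
gripper_width: 0.0449
grip_force: 40.0
```

>>> {"op": "drive_tool", "data": {
  "steps": [
    {"dx": 0.0035,"dy": 0.006,"dz": 0,"wx": 0,"wy": 0,"wz": -2.3,"jaw": 0.2},
    {"dx": 0.004,"dy": 0.006,"dz": 0,"wx": 0,"wy": 0,"wz": -2.3,"jaw": 0.2},
    {"dx": 0.004,"dy": 0.006,"dz": 0,"wx": 0,"wy": 0,"wz": -2.3,"jaw": 0.2},
    {"dx": 0.004,"dy": 0.0055,"dz": 0,"wx": 0,"wy": 0,"wz": -2.3,"jaw": 0.2},
    {"dx": 0.0045,"dy": 0.0055,"dz": 0,"wx": 0,"wy": 0,"wz": -2.3,"jaw": 0.2},
    {"dx": 0.0045,"dy": 0.005,"dz": 0,"wx": 0,"wy": 0,"wz": -2.3,"jaw": 0.2},
    {"dx": 0.0045,"dy": 0.005,"dz": 0,"wx": 0,"wy": 0,"wz": -2,"jaw": 0.2},
    {"dx": 0,"dy": 0,"dz": 0,"wx": 0,"wy": 0,"wz": 0,"jaw": 0.2}
  ]
}}

```text
time: 8.35
position: [0.4155, -0.0262, 0.3082]
orientation: [-3.141, 0.006, 1.854]
wrist_force: [0.8, -9.8, 0.6]
gripper_width: 0.0447
grip_force: 40.0
```

Run:
```python
from h import *
for n,f in(('wrist','w4'),('scene','s4'),('top','t4')): grab(n,f)
s=manip.get_state();print(s['position'].round(4),s['orientation'].round(3),s['wrist_force'].round(1),s['ft_torque'].round(2),s['qpos'].round(2))
a=cv2.imread('pics/s4.png')[130:370,180:500];b=cv2.imread('pics/t4.png')[110:290,210:450];c=cv2.imread('pics/w4.png')
o=np.zeros((600,800,3),np.uint8);o[:300,:400]=cv2.resize(a,(400,300));o[:300,400:]=cv2.resize(b,(400,300));o[300:,:480]=cv2.resize(c,(480,300));cv2.imwrite('pics/c4.png',o)
```

```text
[ 0.4154 -0.0261  0.3083] [-3.141  0.006  1.854] [ 1.6 -9.9 -0.4] [-1.73 -0.21 -0.05] [-0.09  0.02  1.75 -0.01  1.37 -0.37]
```

View pics/c4.png

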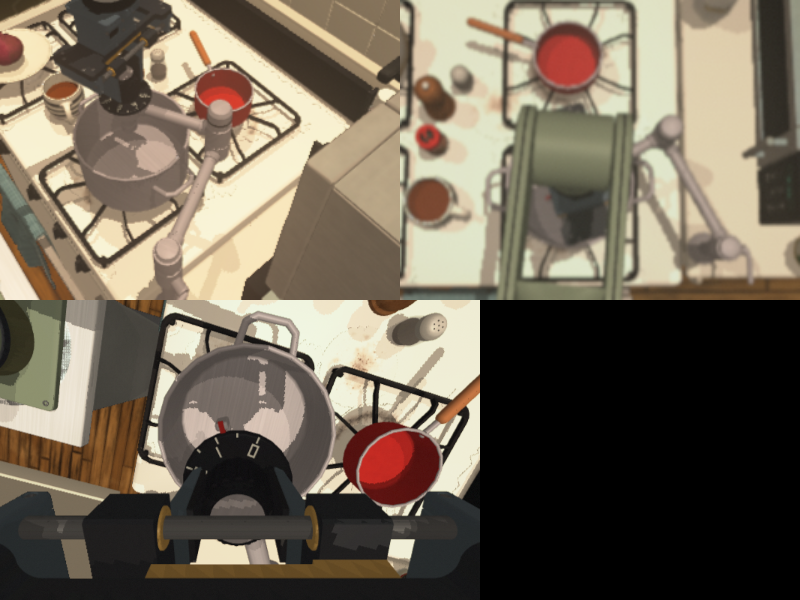

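The arm is unfolded with the collar over the pot (0 and the mark are visible at about (237,440) in the wrist part). The TCP is within 1 cm of the pot centre, and the pots look unmoved. Now I'll press.

>>> {"op": "drive_tool", "data": {
  "steps": [
    {"dx": 0.002,"dy": 0.002,"dz": -0.003,"wx": 0,"wy": 0,"wz": 0,"jaw": 0.2},
    {"dx": 0.002,"dy": 0.002,"dz": -0.003,"wx": 0,"wy": 0,"wz": 0,"jaw": 0.2},
    {"dx": 0,"dy": 0,"dz": -0.003,"wx": 0,"wy": 0,"wz": 0,"jaw": 0.2},
    {"dx": 0,"dy": 0,"dz": -0.002,"wx": 0,"wy": 0,"wz": 0,"jaw": 0.2},
    {"dx": 0,"dy": 0,"dz": -0.002,"wx": 0,"wy": 0,"wz": 0,"jaw": 0.2},
    {"dx": 0,"dy": 0,"dz": 0,"wx": 0,"wy": 0,"wz": 0,"jaw": 0.2},
    {"dx": 0,"dy": 0,"dz": 0,"wx": 0,"wy": 0,"wz": 0,"jaw": 0.2},
    {"dx": 0,"dy": 0,"dz": 0,"wx": 0,"wy": 0,"wz": 0,"jaw": 0.2}
  ]
}}

```text
time: 9.5
position: [0.4241, -0.0215, 0.3049]
orientation: [3.122, 0.011, 1.854]
wrist_force: [-2.7, -5.4, 43.7]
gripper_width: 0.0448
grip_force: 40.7
```

It stopped after 3.4 mm. The collar was found between notches, so it was probably hanging partway down and is now on its stop. I'll ease off to about 20 N and turn.

>>> {"op": "drive_tool", "data": {
  "steps": [
    {"dx": 0,"dy": 0,"dz": 0.0025,"wx": 0,"wy": 0,"wz": 0,"jaw": 0.2},
    {"dx": 0,"dy": 0,"dz": 0.002,"wx": 0,"wy": 0,"wz": 0,"jaw": 0.2},
    {"dx": 0,"dy": 0,"dz": 0,"wx": 0,"wy": 0,"wz": -4,"jaw": 0.2},
    {"dx": 0,"dy": 0,"dz": 0,"wx": 0,"wy": 0,"wz": -6,"jaw": 0.2},
    {"dx": 0,"dy": 0,"dz": 0,"wx": 0,"wy": 0,"wz": -6,"jaw": 0.2},
    {"dx": 0,"dy": 0,"dz": 0,"wx": 0,"wy": 0,"wz": -6,"jaw": 0.2},
    {"dx": 0,"dy": 0,"dz": 0,"wx": 0,"wy": 0,"wz": -6,"jaw": 0.2},
    {"dx": 0,"dy": 0,"dz": 0,"wx": 0,"wy": 0,"wz": -6,"jaw": 0.2}
  ]
}}

```text
time: 10.5
position: [0.4236, -0.0209, 0.3054]
orientation: [3.125, -0.002, 1.257]
wrist_force: [4.1, -4.2, 22.6]
gripper_width: 0.0448
grip_force: 40.3
```

```bash
python3 -c "
from h import *
s=manip.get_state();print(s['position'].round(4),s['orientation'].round(3),s['wrist_force'].round(1),s['ft_torque'].round(2),s['qpos'].round(2))"
```

```text
[ 0.4236 -0.0209  0.3054] [ 3.125e+00 -2.000e-03  1.257e+00] [ 4.1 -4.2 22.6] [-0.83 -0.29 -0.03] [-0.08  0.03  1.75 -0.    1.35  0.24]
```

>>> {"op": "drive_tool", "data": {
  "steps": [
    {"dx": 0,"dy": 0,"dz": 0,"wx": 0,"wy": 0,"wz": -7.5,"jaw": 0.2},
    {"dx": 0,"dy": 0,"dz": 0,"wx": 0,"wy": 0,"wz": -7.5,"jaw": 0.2},
    {"dx": 0,"dy": 0,"dz": 0,"wx": 0,"wy": 0,"wz": -7.5,"jaw": 0.2},
    {"dx": 0,"dy": 0,"dz": 0,"wx": 0,"wy": 0,"wz": -7.5,"jaw": 0.2},
    {"dx": 0,"dy": 0,"dz": 0,"wx": 0,"wy": 0,"wz": -7.5,"jaw": 0.2},
    {"dx": 0,"dy": 0,"dz": 0,"wx": 0,"wy": 0,"wz": -7.5,"jaw": 0.2},
    {"dx": 0,"dy": 0,"dz": 0,"wx": 0,"wy": 0,"wz": -7.5,"jaw": 0.2},
    {"dx": 0,"dy": 0,"dz": 0,"wx": 0,"wy": 0,"wz": -7.5,"jaw": 0.2}
  ]
}}

```text
time: 11.5
position: [0.4234, -0.0215, 0.3055]
orientation: [3.134, -0.015, 0.209]
wrist_force: [1.9, -6.5, 23.6]
gripper_width: 0.0444
grip_force: 40.3
```

>>> {"op": "drive_tool", "data": {
  "steps": [
    {"dx": 0,"dy": 0,"dz": 0,"wx": 0,"wy": 0,"wz": 0,"jaw": 0.2},
    {"dx": 0,"dy": 0,"dz": 0,"wx": 0,"wy": 0,"wz": 0,"jaw": 0.2},
    {"dx": 0,"dy": 0,"dz": 0,"wx": 0,"wy": 0,"wz": 0,"jaw": 0.2},
    {"dx": 0,"dy": 0,"dz": 0,"wx": 0,"wy": 0,"wz": 0,"jaw": 0.2},
    {"dx": 0,"dy": 0,"dz": 0,"wx": 0,"wy": 0,"wz": 0,"jaw": 0.2},
    {"dx": 0,"dy": 0,"dz": 0,"wx": 0,"wy": 0,"wz": 0,"jaw": 0.2},
    {"dx": 0,"dy": 0,"dz": 0,"wx": 0,"wy": 0,"wz": 0,"jaw": 0.2},
    {"dx": 0,"dy": 0,"dz": 0,"wx": 0,"wy": 0,"wz": 0,"jaw": 0.2}
  ]
}}

```text
time: 12.5
position: [0.4234, -0.0215, 0.3055]
orientation: [3.134, -0.015, 0.213]
wrist_force: [1.7, -5.8, 23.2]
gripper_width: 0.0451
grip_force: 40.3
```

Run:
```python
from m import *
s=manip.get_state();print(s['position'].round(4),s['orientation'].round(3),s['wrist_force'].round(1),s['ft_torque'].round(2),s['qpos'].round(2))
grab('wrist','w5')
print(prof('w5',s['position'],z=.276))
```

```text
[ 0.4234 -0.0215  0.3055] [ 3.134 -0.015  0.213] [ 1.7 -5.8 23.2] [-1.15 -0.19 -0.05] [-0.08  0.03  1.75 -0.    1.35  1.28]
([(13, 123), (36, 161), (59, 114), (82, 106), (196, 72), (201, 87), (207, 86), (209, 86), (214, 83), (350, 156)], np.float64(211.7), array([202, 203, 204, 205, 206, 207, 208, 209, 210, 211, 212, 213, 214,
       215, 216, 217, 218, 219, 220, 221]))
```

>>> {"op": "drive_tool", "data": {
  "steps": [
    {"dx": 0,"dy": 0,"dz": 0,"wx": 0,"wy": 0,"wz": -3,"jaw": 0.2},
    {"dx": 0,"dy": 0,"dz": 0,"wx": 0,"wy": 0,"wz": -3,"jaw": 0.2},
    {"dx": 0,"dy": 0,"dz": 0,"wx": 0,"wy": 0,"wz": 0,"jaw": 0.2},
    {"dx": 0,"dy": 0,"dz": 0,"wx": 0,"wy": 0,"wz": 0,"jaw": 0.2},
    {"dx": 0,"dy": 0,"dz": 0,"wx": 0,"wy": 0,"wz": 0,"jaw": 0.2},
    {"dx": 0,"dy": 0,"dz": 0.003,"wx": 0,"wy": 0,"wz": 0,"jaw": 0.2},
    {"dx": 0,"dy": 0,"dz": 0.003,"wx": 0,"wy": 0,"wz": 0,"jaw": 0.2},
    {"dx": 0,"dy": 0,"dz": 0,"wx": 0,"wy": 0,"wz": 0,"jaw": 0.2}
  ]
}}

```text
time: 13.55
position: [0.4213, -0.0209, 0.3079]
orientation: [3.138, -0.008, 0.109]
wrist_force: [2.9, -5.2, 6.7]
gripper_width: 0.0449
grip_force: 40.1
```

>>> {"op": "drive_tool", "data": {
  "steps": [
    {"dx": 0,"dy": 0,"dz": 0.002,"wx": 0,"wy": 0,"wz": 0,"jaw": 0.2},
    {"dx": 0,"dy": 0,"dz": 0.002,"wx": 0,"wy": 0,"wz": 0,"jaw": 0.2},
    {"dx": 0,"dy": 0,"dz": 0.002,"wx": 0,"wy": 0,"wz": 0,"jaw": 0.2},
    {"dx": 0,"dy": 0,"dz": 0,"wx": 0,"wy": 0,"wz": 0,"jaw": 0.2},
    {"dx": 0,"dy": 0,"dz": 0,"wx": 0,"wy": 0,"wz": 0,"jaw": 0.2},
    {"dx": 0,"dy": 0,"dz": 0,"wx": 0,"wy": 0,"wz": 0,"jaw": 0.2},
    {"dx": 0,"dy": 0,"dz": 0,"wx": 0,"wy": 0,"wz": 0,"jaw": 0.2},
    {"dx": 0,"dy": 0,"dz": 0,"wx": 0,"wy": 0,"wz": 0,"jaw": 0.2}
  ]
}}

```text
time: 14.55
position: [0.419, -0.0199, 0.3117]
orientation: [3.141, -0.001, 0.108]
wrist_force: [3.4, -3.6, 5.7]
gripper_width: 0.045
grip_force: 40.1
```

>>> {"op": "drive_tool", "data": {
  "steps": [
    {"dx": 0,"dy": 0,"dz": 0.001,"wx": 0,"wy": 0,"wz": 0,"jaw": 0.2},
    {"dx": 0,"dy": 0,"dz": 0.001,"wx": 0,"wy": 0,"wz": 0,"jaw": 0.2},
    {"dx": 0,"dy": 0,"dz": 0,"wx": 0,"wy": 0,"wz": 0,"jaw": 0.2},
    {"dx": 0,"dy": 0,"dz": 0,"wx": 0,"wy": 0,"wz": 0,"jaw": 0.2},
    {"dx": 0,"dy": 0,"dz": 0,"wx": 0,"wy": 0,"wz": 0,"jaw": 0.2},
    {"dx": 0,"dy": 0,"dz": 0,"wx": 0,"wy": 0,"wz": 0,"jaw": 0.9},
    {"dx": 0,"dy": 0,"dz": 0,"wx": 0,"wy": 0,"wz": 0,"jaw": 0.9},
    {"dx": 0,"dy": 0,"dz": 0,"wx": 0,"wy": 0,"wz": 0,"jaw": 0.9}
  ]
}}

```text
time: 15.55
position: [0.4184, -0.0194, 0.3132]
orientation: [-3.141, 0.001, 0.109]
wrist_force: [-0.0, 0.6, -0.2]
gripper_width: 0.0719
grip_force: 0.0
```

>>> {"op": "drive_tool", "data": {
  "steps": [
    {"dx": 0,"dy": 0,"dz": 0,"wx": 0,"wy": 0,"wz": 0,"jaw": 0.9},
    {"dx": 0,"dy": 0,"dz": 0,"wx": 0,"wy": 0,"wz": 0,"jaw": 0.9},
    {"dx": 0,"dy": 0,"dz": 0.02,"wx": 0,"wy": 0,"wz": 0,"jaw": 0.9},
    {"dx": 0,"dy": 0,"dz": 0.04,"wx": 0,"wy": 0,"wz": 0,"jaw": 0.9},
    {"dx": -0.02,"dy": 0.03,"dz": 0.05,"wx": 0,"wy": 0,"wz": 0,"jaw": 0.9},
    {"dx": -0.03,"dy": 0.05,"dz": 0,"wx": 0,"wy": 0,"wz": 0,"jaw": 0.9},
    {"dx": -0.03,"dy": 0.05,"dz": 0,"wx": 0,"wy": 0,"wz": 0,"jaw": 0.9},
    {"dx": -0.02,"dy": 0.05,"dz": 0,"wx": 0,"wy": 0,"wz": 0,"jaw": 0.9}
  ]
}}

```text
time: 16.55
position: [0.3175, 0.1613, 0.4239]
orientation: [-3.141, -0.001, 0.108]
wrist_force: [1.5, -0.3, -0.4]
gripper_width: 0.0818
grip_force: 0.0
```

>>> {"op": "drive_tool", "data": {
  "steps": [
    {"dx": 0,"dy": 0.055,"dz": 0,"wx": 0,"wy": 0,"wz": 0,"jaw": 0.9},
    {"dx": 0,"dy": 0.055,"dz": 0,"wx": 0,"wy": 0,"wz": 0,"jaw": 0.9},
    {"dx": 0,"dy": 0.055,"dz": 0,"wx": 0,"wy": 0,"wz": 0,"jaw": 0.9},
    {"dx": 0,"dy": 0.05,"dz": 0,"wx": 0,"wy": 0,"wz": 0,"jaw": 0.9},
    {"dx": 0,"dy": 0,"dz": 0,"wx": 0,"wy": 0,"wz": 0,"jaw": 0.9},
    {"dx": 0,"dy": 0,"dz": 0,"wx": 0,"wy": 0,"wz": 0,"jaw": 0.9},
    {"dx": 0,"dy": 0,"dz": 0,"wx": 0,"wy": 0,"wz": 0,"jaw": 0.9},
    {"dx": 0,"dy": 0,"dz": 0,"wx": 0,"wy": 0,"wz": 0,"jaw": 0.9}
  ]
}}

```text
time: 17.55
position: [0.3189, 0.3741, 0.4241]
orientation: [-3.141, -0.001, 0.107]
wrist_force: [0.7, 1.0, 0.1]
gripper_width: 0.0819
grip_force: 0.0
```

Run:
```python
from h import *
for n,f in(('scene','s6'),('top','t6')): grab(n,f)
a=cv2.imread('pics/s6.png')[130:370,180:500];b=cv2.imread('pics/t6.png')[110:290,210:450];c=cv2.imread('pics/s6.png')[165:265,220:370]
o=np.zeros((600,800,3),np.uint8);o[:300,:400]=cv2.resize(a,(400,300));o[:300,400:]=cv2.resize(b,(400,300))
o[300:,:450]=cv2.resize(c,(450,300),interpolation=2)
d=cv2.imread('pics/t6.png')[180:260,265:355];o[300:,455:793]=cv2.resize(d,(338,300),interpolation=2);cv2.imwrite('pics/c6.png',o)
# pot motion by differencing of fixed things
for p in('0','6'): pass
```

```text
(no output)
```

View pics/c6.png

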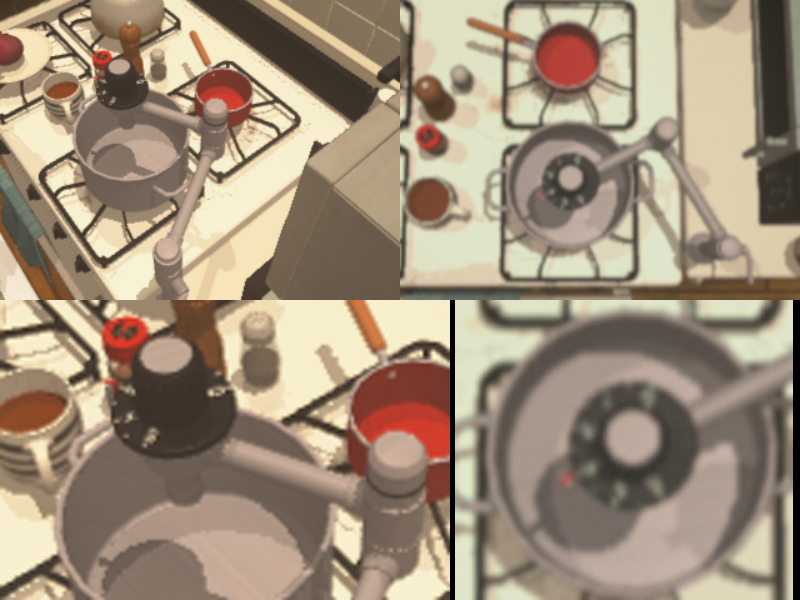

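The spout stands over the pot middle (top view grip (312.4,216.5), scene (275,183)), and nothing else moved. Now I'll compute the collar's reading and height.

Run:
```python
from m import *
print(tri(('t6',312.4,216.5),('s6',275,183)).round(4)); gt=atz('t6',312.4,216.5,.331);gs=atz('s6',275,183,.331);print(gt.round(4),gs.round(4))
for f,g in(('t6',gt),('s6',gs)):
    for z in(.284,):
        pk,_,_=prof(f,g,z=z); print(f,pk)
p=atz('t6',294.8,227.5,.286)-gt;print('mark',np.degrees(np.arctan2(p[1],p[0])),np.hypot(*p[:2]))
p=atz('s6',220+110/3,165+82/3,.286)-gs;print('mark s',np.degrees(np.arctan2(p[1],p[0])),np.hypot(*p[:2]))
```

```text
[ 0.4162 -0.0216  0.3314]
[ 0.4157 -0.0214  0.331 ] [ 0.4168 -0.0215  0.331 ]
t6 [(6, 85), (19, 75), (29, 85), (50, 74), (71, 91), (92, 76), (116, 90), (138, 73), (160, 96), (192, 88), (195, 87), (208, 104), (221, 87), (223, 86), (234, 86), (254, 90), (270, 70), (273, 70), (294, 78), (301, 75), (313, 81), (322, 83), (344, 110)]
s6 [(7, 77), (54, 148), (59, 148), (70, 149), (117, 95), (139, 77), (163, 86), (185, 70), (207, 79), (344, 116)]
mark 117.4797717980469 0.048854012501776
mark s 118.63124664654126 0.04713436033749072
```

>>> {"op": "drive_tool", "data": {
  "steps": [
    {"dx": 0.02,"dy": -0.04,"dz": 0,"wx": 0,"wy": 0,"wz": 10,"jaw": 0.9},
    {"dx": 0.02,"dy": -0.04,"dz": 0,"wx": 0,"wy": 0,"wz": 10,"jaw": 0.9},
    {"dx": 0.02,"dy": -0.04,"dz": 0,"wx": 0,"wy": 0,"wz": 10,"jaw": 0.9},
    {"dx": 0.02,"dy": -0.05,"dz": 0,"wx": 0,"wy": 0,"wz": 10,"jaw": 0.9},
    {"dx": 0.02,"dy": -0.05,"dz": 0,"wx": 0,"wy": 0,"wz": 10,"jaw": 0.9},
    {"dx": 0,"dy": -0.05,"dz": 0,"wx": 0,"wy": 0,"wz": 10,"jaw": 0.9},
    {"dx": 0,"dy": -0.05,"dz": 0,"wx": 0,"wy": 0,"wz": 10,"jaw": 0.9},
    {"dx": 0,"dy": -0.05,"dz": 0,"wx": 0,"wy": 0,"wz": 10,"jaw": 0.9}
  ]
}}

```text
time: 18.65
position: [0.4167, 0.0172, 0.4238]
orientation: [3.141, -0.0, 1.462]
wrist_force: [1.1, 0.0, -0.9]
gripper_width: 0.0822
grip_force: 0.0
```

>>> {"op": "drive_tool", "data": {
  "steps": [
    {"dx": 0,"dy": 0,"dz": 0,"wx": 0,"wy": 0,"wz": 10,"jaw": 0.9},
    {"dx": 0,"dy": 0,"dz": 0,"wx": 0,"wy": 0,"wz": 10,"jaw": 0.9},
    {"dx": 0,"dy": 0,"dz": 0,"wx": 0,"wy": 0,"wz": 0,"jaw": 0.9},
    {"dx": 0,"dy": 0,"dz": 0,"wx": 0,"wy": 0,"wz": 0,"jaw": 0.9},
    {"dx": 0,"dy": 0,"dz": 0,"wx": 0,"wy": 0,"wz": 0,"jaw": 0.9},
    {"dx": 0,"dy": 0,"dz": 0,"wx": 0,"wy": 0,"wz": 0,"jaw": 0.9},
    {"dx": 0,"dy": 0,"dz": 0,"wx": 0,"wy": 0,"wz": 0,"jaw": 0.9},
    {"dx": 0,"dy": 0,"dz": 0,"wx": 0,"wy": 0,"wz": 0,"jaw": 0.9}
  ]
}}

```text
time: 19.65
position: [0.4171, 0.019, 0.4235]
orientation: [3.142, 0.0, 1.806]
wrist_force: [0.2, 0.0, -0.2]
gripper_width: 0.0822
grip_force: 0.0
```

Run:
```python
from m import *
grab('wrist','w7');s=manip.get_state();print(s['time'],s['position'].round(4),s['orientation'].round(2))
print(proj('w7',(.419,-.0205,.331)),proj('w7',(.419,-.0205,.284)))
u,v=map(int,proj('w7',(.419,-.0205,.31)))
im=cv2.imread('pics/w7.png'); x0=max(0,min(u-80,480));y0=max(0,min(v-60,280));print(x0,y0)
cv2.imwrite('pics/c7.png',cv2.resize(im[y0:y0+120,x0:x0+160],(800,600),interpolation=2))
```

```text
19.7 [0.4171 0.019  0.4235] [ 3.14 -0.    1.81]
(np.float64(307.41619983501585), np.float64(258.4038313174883)) (np.float64(308.7171993216237), np.float64(235.25076329490878))
228 187
```

View pics/c7.png

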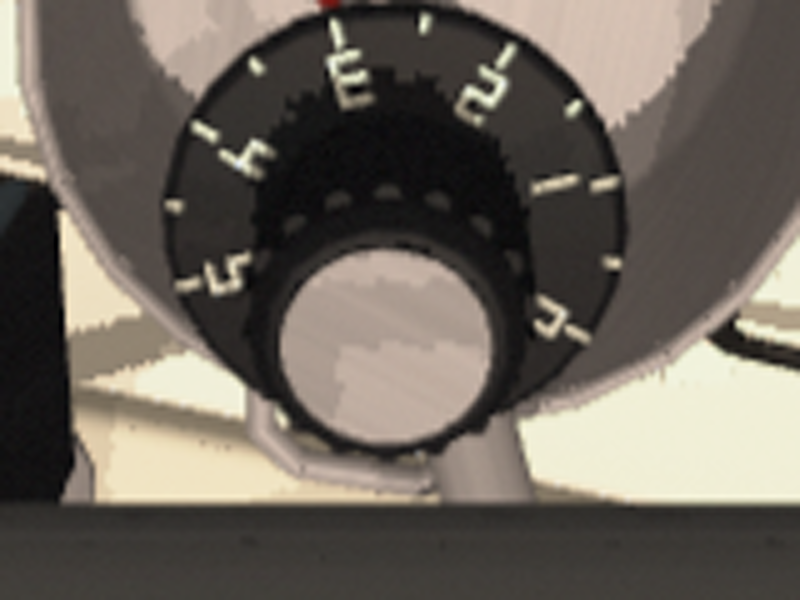

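The close-up shows the tick of the 3 at (337,30), beside the red mark at (330,5). The measured angles agree within about 2°. The collar top triangulates to 0.331, so it is up and locked, and the spout is about 5 mm from the pot centre. Handing in.

```bash
python3 -c "
from station import job
print(job.job_done())"
```

```text
the job is handed in; nothing more can be done
None
```

I handed the job in without seeing a verdict: the spout is about 5 mm from the middle of the stock pot, the litre collar reads 3 and has sprung back up, and in the last images the pots, jars and mug look unmoved.

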